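# Fold back one leaf of the hob cover

## Task

The two-burner gas hob is covered by a wooden cover of two hinged leaves. Get the burner farther from the control knobs ready for cooking: with your fingertips, lift the free edge of its leaf from below, swing the leaf over the hinge and press it down until it lies flat, wooden face down, on the leaf that is clipped to the hob. Do not pinch or grip the leaf, do not let it slam, leave the mug, jar and saucepan where they stand, and take the hand away at the end.

Things in the scene. Friction and masses are not known exactly. Their poses are not given: they have to be found in the camera images.
- hob: Two-burner gas hob, fixed: steel tray 290 mm (x) by 510 mm (y), 6 mm high. Origin on the worktop below the middle of the cover's hinge line; z up, x along the hinge line. Cast pan supports, 40 mm high, reach to y = -175 mm, the tray to y = -205 mm; beyond that the worktop is clear. Two control knobs, 34 mm high, at y = +262 mm, x = +-65 mm.
- clipped_leaf (a point): Middle of the wooden top face of the leaf that is clipped to the hob and never moves, 59 mm above the worktop. Axes as for hob; that leaf covers y = 3 to 215 mm and x = -145 to 145 mm of the hob's frame. The hinged leaf starts on the -y side of the hinge and must end lying on this one.
- spine (a point): Middle of the hinge line between the two leaves, on the hinge axis, level with the wooden faces, 59 mm above the worktop. Axes as for hob: x along the hinge, y from the hinged leaf towards the clipped leaf and the knobs, z up. It keeps still.
- leaf_edge (a point): Middle of the hinged leaf's free edge, half-way through its 15 mm thickness, 215 mm from the hinge axis; turns with the leaf. Axes: y from free edge to hinge, z out of the wooden face, x along the hinge. The leaf is 290 mm wide, its free edge faced with an aluminium strip. Closed, its underside is 44 mm above the worktop, with open space below the last 40 mm (only the 6 mm tray under part), so fingertips fit under from outside.
- leaf (a joint): Angle of the hinged leaf, rad: 0 closed over the burner, 1.57 upright, 3.14 (its stop) flat on the clipped leaf, shield up, 74 mm above the worktop. Starts at 0 to 0.15. Friction hinges hold it wherever it is left. Lifting at the free edge takes about 5 to 6 N, pushing it down on the far side at most about 4 N. Leaf mass about 0.4 kg.
- shield (a point): Middle of the outer face of the hinged leaf's underside, a 3 mm aluminium heat shield under a 12 mm spruce board; it faces up once the leaf is folded over. 109 mm from the hinge axis, 15 mm below the plane of the wooden face, which holds the axis. Axes as for leaf_edge. Four rubber bumpers 4 mm high stand on the shield at x = +-100 mm, 50 and 160 mm from the hinge axis.
- mug: White mug, 80 mm across, 92 mm high, loose; beyond the hob as seen from the robot. Origin under its centre. Not to be moved.
- jar: Amber glass jar with steel cap, 84 mm across, 120 mm high, loose; beyond the hob. Origin under its centre. Not to be moved.
- saucepan: Steel saucepan, 160 mm across, 85 mm high, with a black handle that reaches 227 mm from its centre, 72 mm up; loose, past the knob end of the hob, to the robot's left. Origin under the pot's centre. Not to be moved.

How it is judged:
By the outcome, as a careful person would: the job done as asked, in the order asked, and still so for the second after the job is handed in, with the robot touching nothing.
It also fails if it takes over 48 s, if anything falls off the work surface, if the arm or the gripper's body presses on something with over 40 N, if the wrist force passes 120 N, or if a joint passes its speed limit or range.

## Robot

A 6-joint arm with a two-finger parallel gripper is mounted at the origin on the work surface. World frame = base frame: x ahead of the robot, y to its left, z up, the work surface at z = 0. Lengths are in m, angles in rad, forces in N, time in s.
With the tool pointing down it reaches from about 0.425 to 1.125 m from the base axis. Payload 14.9 kg.
Tool frame: the origin (TCP) lies between the finger pads; the fingertips stand 14 mm ahead of it and the grasp point (between the pads) lies 5 mm behind it (robot.nose_length is the distance from the TCP to the fingertips, in m); x points along the fingers, z is the direction in which the jaws open and shut, and the axes are right-handed (so a half turn about x gives the same grasp; the last joint's range is limited). The gripper opens to 91 mm and grips with 3 to 60 N. Pads are 32 mm wide; open, the fingers measure 118 mm over their backs; the gripper's body (76 mm by 178 mm) begins 60 mm behind the grasp point.
Start: joints at [1.245, 0.379, 1.734, -0, 1.028, -0.033], TCP at [0.202, 0.67, 0.228] pointing down, gripper open.
Joint ranges: [-2.77, 2.77], [-0.74, 2.19], [0, 2.66], [-1.06, 4.2], [0.31, 2.87], [-3.08, 3.08]. Speed limits (rad/s): [1.89, 1.89, 2.39, 3.14, 3.14, 3.14].

## Interface

Orientations are given as a rotation vector (axis times angle).
In Python, from plant import robot gives the robot as it stands.
- The arm moves only by the tool move_arm, never from a script. Its argument "targets" is a list of rows, each a list of 7 numbers: the shift along the tool's x, y, z in mm, then the turn, a rotation vector about the tool's x, y, z in units of 5 degrees (1.0 is 5 degrees), then the opening in per cent of the stroke, from 0 (shut) to 100 (fully open). A call has 1 to 5 rows; each row shifts and turns the commanded pose from where the row before left it, along the tool's axes as they then stand; what a row does not reach is not made up. A row lasts 1/10 s, in which the tool goes at most 50 mm and 8.59 degrees, less where a joint would pass 70% of its speed; a pose out of reach is approached as far as the arm can. A call is refused whole if a number of a shift passes 50 or a number of a turn 1, either way. A call with a gripper value outside its range is refused whole. The fingers move at their own pace and stop on an object; "force" is the grip in N (left out, the last holds). Time passes only in rows, so rows that do not move let the fingers close. It gives the time, the measured TCP pose, the force and the opening at its end, in the units of the state.
- robot.get_state(): the state, without advancing time (a new reading comes with each control period).
- robot.grab_frame(name): name is "scene" or "side" or "wrist"; returns a dict with "frame" (480x640x3 uint8, red, green, blue), "camera_matrix" (3x3 intrinsics, pixels), "world_from_camera" (4x4, takes a point from camera to world coordinates). Camera axes: x right, y up, looking along -z (the intrinsics and any distortion apply to the point x, -y, -z); pixel columns grow to the right and rows downward; lengths in m; the calibration is good to about 2 mm. A picture is of the moment at which its call begins. There is no depth.
- robot.finish_job(): hands the job in, once; it reports no verdict.
The state is a dict: "t": time; "joints": joint angles; "joint_velocities": joint speeds; "joint_torque": joint torques, N m; "ee_pos": TCP position; "eef_rot": TCP orientation; "ft_force": force on the tool from outside, world axes, zero at the start; "moment": the same for the moment, N m; "opening": finger opening in m.
Only numpy, scipy, OpenCV 4.12 (cv2) and the standard library are available. Lean on these libraries where they do the work, as an engineer would, in place of code of your own. Each camera call takes 0.05 s, during which the arm holds its last target. There are 200 camera calls.

## Working session

There is one attempt and no reset: what is moved stays moved. The work goes in short steps, Python scripts to look and compute and a tool call to move; the robot and the scene stay as the last step left them, time stands still between calls to the robot, and variables do not carry over. Pictures are saved under pics/ and viewed, about 8 in all and at most 12, crops included, and the job is handed in when it is done.

Besides the shell and the picture viewer there is one more tool, called after ">>>" as a command line: name --pt "numbers of a row" for each row, then --argument value for the rest. move_arm: Moves the arm, as the interface text tells. Its arguments: {"type":"object","properties":{"targets":{"type":"array"},"force":{"type":"number"}},"required":["targets"]}

```bash
ls; mkdir -p pics; python3 - <<'E'
from plant import robot
import cv2,pickle
s=robot.get_state();print({k:s[k] for k in('t','ee_pos','eef_rot','opening')})
for n in('scene','side','wrist'):
    f=robot.grab_frame(n);pickle.dump(f,open(f'pics/{n}0.pkl','wb'));cv2.imwrite(f'pics/{n}0.png',f['frame'][...,::-1])
    print(n,f['camera_matrix'].round(1).tolist(),f['world_from_camera'].round(3).tolist(),[k for k in f])
E
```

```text
pics
{'t': 0.0, 'ee_pos': array([0.20191005, 0.66986025, 0.22729938]), 'eef_rot': array([-0.99142676,  1.33453702,  0.99047228]), 'opening': 0.09110066622520789}
scene [[548.3, 0.0, 314.2], [0.0, 548.3, 231.3], [0.0, 0.0, 1.0]] [[-0.279, -0.725, 0.63, 1.459], [0.96, -0.217, 0.176, 0.381], [0.01, 0.654, 0.756, 1.109], [0.0, 0.0, 0.0, 1.0]] ['frame', 'camera_matrix', 'world_from_camera']
side [[609.6, 0.0, 317.9], [0.0, 609.6, 235.6], [0.0, 0.0, 1.0]] [[0.989, 0.092, -0.113, 0.441], [-0.144, 0.512, -0.847, -1.167], [-0.02, 0.854, 0.52, 0.906], [0.0, 0.0, 0.0, 1.0]] ['frame', 'camera_matrix', 'world_from_camera']
wrist [[338.2, 0.0, 319.7], [0.0, 338.2, 239.1], [0.0, 0.0, 1.0]] [[0.289, -0.928, -0.235, 0.136], [0.957, 0.28, 0.071, 0.691], [-0.001, -0.245, 0.969, 0.384], [0.0, 0.0, 0.0, 1.0]] ['frame', 'camera_matrix', 'world_from_camera']
```

View pics/scene0.png

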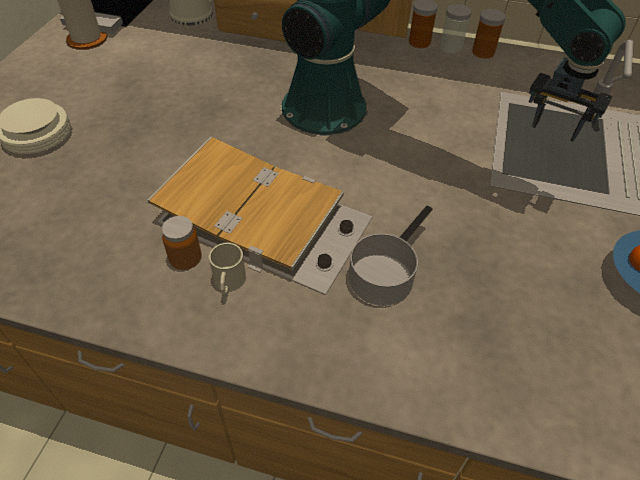

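View pics/side0.png

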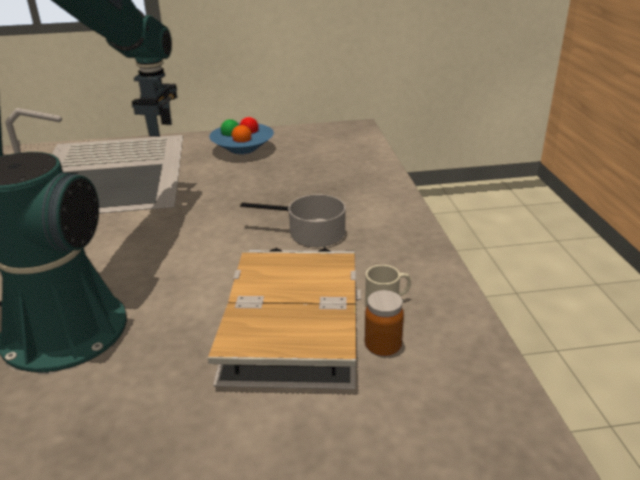

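The scene view shows the free edge of the hinged leaf from about (212,138) to (150,200) and the knobs at (347,227) and (325,261). The side view shows the free edge from (213,357) to (357,360), slightly raised. Next I'll mask the wood and triangulate its corners.

```bash
cat > h.py <<'E'
import numpy as np,cv2,pickle
def P(f):
    F=np.diag([1,-1,-1,1.]);return f['camera_matrix']@(F@np.linalg.inv(f['world_from_camera']))[:3]
def tri(fa,fb,a,b):
    X=cv2.triangulatePoints(P(fa),P(fb),np.array(a,float).reshape(-1,2).T,np.array(b,float).reshape(-1,2).T);return (X[:3]/X[3]).T
def proj(f,X):
    x=np.c_[np.atleast_2d(X),np.ones(len(np.atleast_2d(X)))]@P(f).T;return x[:,:2]/x[:,2:]
def onplane(f,uv,z):
    K=f['camera_matrix'];T=f['world_from_camera'];uv=np.array(uv,float).reshape(-1,2)
    d=np.c_[(uv-K[:2,2])/K[0,0],np.ones(len(uv))]*[1,-1,-1]@T[:3,:3].T;o=T[:3,3]
    return o+d*((z-o[2])/d[:,2])[:,None]
E
python3 - <<'E'
from h import *
fs={n:pickle.load(open(f'pics/{n}0.pkl','rb')) for n in('scene','side')}
roi={'scene':(130,120,230,160),'side':(200,235,165,135)}
Q={}
for n,f in fs.items():
    hsv=cv2.cvtColor(f['frame'],cv2.COLOR_RGB2HSV);m=cv2.inRange(hsv,(10,90,110),(25,255,255))
    x,y,w,h=roi[n];M=np.zeros_like(m);M[y:y+h,x:x+w]=m[y:y+h,x:x+w]
    M=cv2.morphologyEx(M,cv2.MORPH_OPEN,np.ones((3,3)));C=cv2.morphologyEx(M,cv2.MORPH_CLOSE,np.ones((9,9)))
    cs=[c for c in cv2.findContours(C,0,2)[0] if cv2.contourArea(c)>800]
    for c in cs:
        hu=cv2.convexHull(c);ap=cv2.approxPolyDP(hu,5,True)[:,0];print(n,cv2.contourArea(c),ap.tolist())
    im=f['frame'][...,::-1].copy();cv2.drawContours(im,cs,-1,(0,0,255),1)
    Q[n]=cv2.resize(im[y-20:y+h+20,x-20:x+w+20],None,fx=2.5 if n=='scene' else 3,fy=2.5 if n=='scene' else 3,interpolation=cv2.INTER_CUBIC)
a=Q['scene'];b=Q['side'];cv2.imwrite('pics/a.png',a[:600,:800]);cv2.imwrite('pics/b.png',b)
print(a.shape,b.shape)
E
```

```text
scene 12642.0 [[150, 199], [211, 138], [340, 190], [291, 265]]
side 13483.0 [[241, 253], [354, 253], [356, 358], [208, 356]]
(500, 675, 3) (525, 615, 3)
```

View pics/a.png

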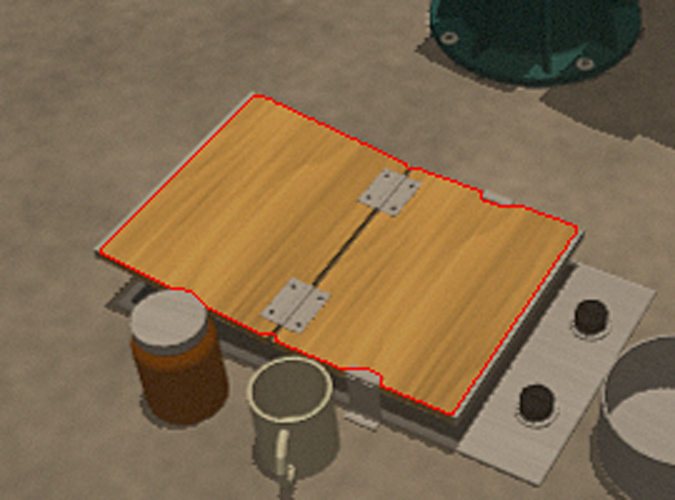

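View pics/b.png

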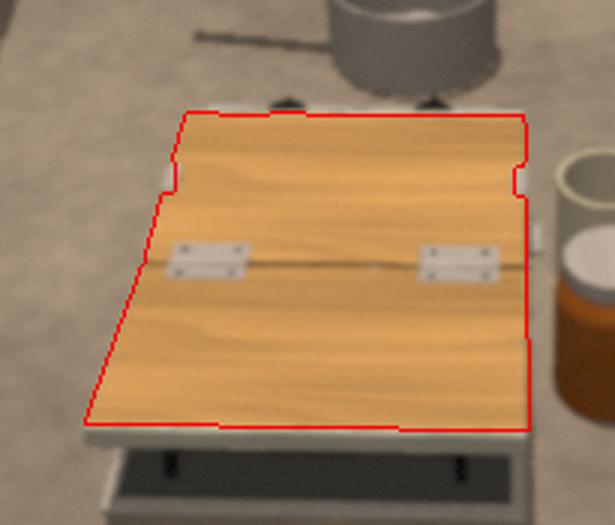

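The crops show the wood mask outlined well. The hinge ends are at scene (273,167) and (219,233) and at side (228,303) and (356,303). The jar sits close to the far side of the hinged leaf, near its free half. Now I'll triangulate.

```bash
python3 - <<'E'
from h import *
a,b=[pickle.load(open(f'pics/{n}0.pkl','rb')) for n in('scene','side')]
S=[[210.5,138.3],[149.5,200.2],[273.2,166.8],[218.8,233.2],[340.8,191.6],[292,265.6]]
D=[[208,357.3],[356.3,358.7],[228.3,302.7],[356,302.7],[241.7,252.3],[354.7,253]]
X=tri(a,b,S,D);print(X.round(4))
E=np.r_[proj(a,X)-S,proj(b,X)-D];print(abs(E).max())
d=lambda i,j:np.linalg.norm(X[i]-X[j]).round(4)
print('widths',d(0,1),d(2,3),d(4,5),'lens',d(0,2),d(1,3),d(2,4),d(3,5))
# hinge & clipped on z=.059 plane per view
for f,p in((a,S),(b,D)): print(onplane(f,p[2:],.059).round(4).tolist())
# jar cap top, mug rim centre
print('jar',onplane(a,[(110+168/2.5,100+312/2.5)],.12),onplane(b,[(385,303)],.12))
print('mug',onplane(a,[(110+291/2.5,100+383/2.5)],.092),onplane(b,[(382,277)],.092))
print('knobs',onplane(a,[(347,226),(325.5,260)],.034))
E
```

```text
[[ 0.3427 -0.2445  0.0809]
 [ 0.6263 -0.2958  0.0833]
 [ 0.3829 -0.041   0.0568]
 [ 0.6652 -0.0913  0.0611]
 [ 0.4218  0.1665  0.0562]
 [ 0.7049  0.1154  0.0571]]
1.227839996396881
widths 0.2882 0.2868 0.2877 lens 0.2089 0.2093 0.2111 0.2106
[[0.3869, -0.0403, 0.059], [0.6593, -0.0912, 0.059], [0.4275, 0.1665, 0.059], [0.7041, 0.1165, 0.059]]
[[0.3822, -0.0425, 0.059], [0.668, -0.0918, 0.059], [0.4205, 0.1647, 0.059], [0.7053, 0.1108, 0.059]]
jar [[ 0.70969964 -0.16953649  0.12      ]] [[ 0.71112916 -0.18049718  0.12      ]]
mug [[ 0.73712389 -0.03496515  0.092     ]] [[ 0.73699546 -0.04937948  0.092     ]]
knobs [[0.52121568 0.2084917  0.034     ]
 [0.64574843 0.18452222 0.034     ]]
```

```bash
python3 - <<'E'
from plant import robot
from scipy.spatial.transform import Rotation as R
print([k for k in dir(robot) if k[0]!='_'], robot.nose_length)
s=robot.get_state();r=R.from_rotvec(s['eef_rot']);print(r.as_matrix().round(3));print(s['ft_force'],s['joints'])
yh=-10.3*3.14159/180
import numpy as np
xh=np.array([np.cos(yh),np.sin(yh),0]);yv=np.array([-np.sin(yh),np.cos(yh),0]);z=np.array([0,0,1])
for p in(20,40,60):
  for sg in(1,-1):
    a=np.radians(p);x=np.cos(a)*yv-np.sin(a)*z;zz=sg*xh
    T=R.from_matrix(np.c_[x,np.cross(zz,x),zz]);print(p,sg,np.degrees((r.inv()*T).as_rotvec()).round(0))
E
```

```text
['MotionError', 'finish_job', 'get_state', 'grab_frame', 'nose_length'] 0.014
[[-0.    -0.957  0.289]
 [-0.001  0.289  0.957]
 [-1.     0.    -0.001]]
[-0.3703514  -0.14312394  0.37656391] [ 1.24466739e+00  3.79320944e-01  1.73461927e+00  4.45753297e-05
  1.02850472e+00 -3.33033737e-02]
20 1 [ 72. -51.  57.]
20 -1 [-83. -58. -52.]
40 1 [ 78. -36.  41.]
40 -1 [-90. -42. -37.]
60 1 [ 81. -22.  24.]
60 -1 [-94. -25. -23.]
```

>>> move_arm --pt "-40 0 0 0 0.5 0 30" --pt "-40 0 0 0 0.5 0 0" --pt "0 0 0 0 0 0 0"

```text
t: 0.45
ee_pos: [0.2034, 0.6744, 0.3135]
eef_rot: [-1.041, 1.4, 0.959]
ft_force: [-0.3, 0.8, -0.8]
opening: 0.07
```

```bash
python3 - <<'E'
from plant import robot
from scipy.spatial.transform import Rotation as R
s=robot.get_state();r=R.from_rotvec(s['eef_rot']);print(r.as_matrix().round(3));print(s['t'],s['ft_force'],s['joints'].round(3),s['ee_pos'])
E
```

```text
[[-0.023 -0.957  0.288]
 [-0.078  0.289  0.954]
 [-0.997 -0.    -0.081]]
0.45 [-0.28533563  0.77388278 -0.84149416] [ 1.246  0.339  1.626 -0.003  1.258 -0.031] [0.20339341 0.67441797 0.31354144]
```

```bash
cat > plan.py <<'E'
import numpy as np
from scipy.spatial.transform import Rotation as R, Slerp
from plant import robot
yaw=np.radians(-10.3); Rh=R.from_euler('z',yaw).as_matrix(); SP=np.array([.524,-.0665,.059])
def orient(p):
    a=np.radians(p);x=Rh@[0,np.cos(a),-np.sin(a)];z=Rh[:,0];return R.from_matrix(np.c_[x,np.cross(z,x),z])
def tcp_from_tip(y,z,p,x=0):  # tip-centre given in hob frame (z above worktop)
    return SP*[1,1,0]+Rh@np.array([x,y,z])-.014*orient(p).as_matrix()[:,0]
def hob(P): return Rh.T@(np.asarray(P)-SP*[1,1,0])
def rows(P,Q,grip=0):  # rows between successive poses
    for i in range(len(P)-1):
        d=Q[i].inv().apply(P[i+1]-P[i])*1e3; w=np.degrees((Q[i].inv()*Q[i+1]).as_rotvec())/5
        print([*d.round(0).astype(int).tolist(),*w.round(2).tolist(),grip])
def state():
    s=robot.get_state();q=R.from_rotvec(s['eef_rot']);x=q.as_matrix()[:,0]
    h=hob(s['ee_pos']+.014*x);a=Rh.T@x;f=Rh.T@s['ft_force']
    print('t',round(s['t'],2),'tip hob',(h*1e3).round(1),'pitch',np.degrees(np.arctan2(-a[2],a[1])).round(1),'side',np.degrees(np.arcsin(a[0])).round(1),'F hob',f.round(1),'j',s['joints'].round(2),'op',round(s['opening'],3))
    return s,q
def wristang(Rm,j1,phi):
    A=(R.from_euler('z',j1)*R.from_euler('y',phi)).inv()*R.from_matrix(Rm)
    M=A.as_matrix()  # = Rz(j4)Ry(j5)B Rx(j6), B=[z,y,-x]
    j5=np.arccos(M[2,0]);j4=np.arctan2(M[1,0],M[0,0])
    B=np.array([[0,0,-1],[0,1,0],[1,0,0]])
    C=(R.from_euler('z',j4)*R.from_euler('y',j5)*R.from_matrix(B)).inv()*A
    return np.array([j4,j5,C.as_rotvec()[0]]).round(2)
E
python3 - <<'E'
from plan import *
s,q=state();j=s['joints']
print('model check',wristang(q.as_matrix(),j[0],j[1]+j[2]))
for p,j1,phi in((25,-.75,1.9),(25,-.6,2.1),(10,-.7,2),(40,-.2,2),(70,.2,2.1)): print(p,j1,phi,wristang(orient(p).as_matrix(),j1,phi))
T=tcp_from_tip(-.31,.15,25);print(T)
N=20;p0=s['ee_pos'];a0,a1=np.arctan2(p0[1],p0[0]),np.arctan2(T[1],T[0]);r0,r1=np.hypot(*p0[:2]),np.hypot(*T[:2])
P=[];
for u in np.linspace(0,1,N+1):
    a=a0+(a1-a0)*u;r=r0+(r1-r0)*u;zz=np.interp(u,[0,.75,1],[p0[2],.34,T[2]]);P.append(np.array([r*np.cos(a),r*np.sin(a),zz]))
Q=Slerp([0,1],R.concatenate([q,orient(25)]))(np.linspace(0,1,N+1))
rows(P,Q)
E
```

```text
t 0.45 tip hob [-448.   670.5  299.6] pitch 94.6 side -0.5 F hob [-0.4  0.7 -0.8] j [ 1.25  0.34  1.63 -0.    1.26 -0.03] op 0.07
model check [-0.    1.26 -0.03]
25 -0.75 1.9 [ 0.94  1.9  -0.57]
25 -0.6 2.1 [ 0.98  1.68 -0.66]
10 -0.7 2 [ 1.17  1.95 -0.55]
40 -0.2 2 [ 0.91  1.31 -0.35]
70 0.2 2.1 [0.4  0.95 0.16]
[ 0.46630262 -0.3839882   0.15591666]
[-1, -69, -9, 0.72, -0.51, 0.56, 0]
[-4, -68, -11, 0.72, -0.51, 0.56, 0]
[-8, -67, -13, 0.72, -0.51, 0.56, 0]
[-12, -65, -15, 0.72, -0.51, 0.56, 0]
[-16, -63, -17, 0.72, -0.51, 0.56, 0]
[-19, -61, -18, 0.72, -0.51, 0.56, 0]
[-23, -59, -19, 0.72, -0.51, 0.56, 0]
[-27, -56, -21, 0.72, -0.51, 0.56, 0]
[-30, -54, -22, 0.72, -0.51, 0.56, 0]
[-33, -51, -23, 0.72, -0.51, 0.56, 0]
[-36, -47, -24, 0.72, -0.51, 0.56, 0]
[-39, -44, -25, 0.72, -0.51, 0.56, 0]
[-41, -41, -26, 0.72, -0.51, 0.56, 0]
[-43, -37, -27, 0.72, -0.51, 0.56, 0]
[-44, -34, -28, 0.72, -0.51, 0.56, 0]
[-20, -60, -35, 0.72, -0.51, 0.56, 0]
[-22, -58, -35, 0.72, -0.51, 0.56, 0]
[-24, -57, -35, 0.72, -0.51, 0.56, 0]
[-26, -55, -36, 0.72, -0.51, 0.56, 0]
[-27, -54, -36, 0.72, -0.51, 0.56, 0]
```

>>> move_arm --pt "-1 -35 -5 0.36 -0.26 0.28 0" --pt "-1 -35 -5 0.36 -0.26 0.28 0" --pt "-2 -34 -5 0.36 -0.26 0.28 0" --pt "-3 -34 -6 0.36 -0.26 0.28 0" --pt "-4 -34 -6 0.36 -0.26 0.28 0"

```text
t: 0.95
ee_pos: [0.3554, 0.5857, 0.3116]
eef_rot: [-0.781, 1.438, 0.962]
ft_force: [0.1, 0.8, 0.7]
opening: 0.03
```

>>> move_arm --pt "-5 -33 -7 0.36 -0.26 0.28 0" --pt "-6 -33 -7 0.36 -0.26 0.28 0" --pt "-7 -32 -8 0.36 -0.26 0.28 0" --pt "-8 -31 -8 0.36 -0.26 0.28 0" --pt "-9 -31 -9 0.36 -0.26 0.28 0"

```text
t: 1.45
ee_pos: [0.477, 0.4696, 0.3173]
eef_rot: [-0.52, 1.455, 0.957]
ft_force: [0.4, 0.3, -0.3]
opening: 0.0004
```

```bash
cat > arc.py <<'E'
from plan import *
import sys
def arc(T,p1,N,zm,k=0,n=None,um=.75):
    s,q=state();p0=s['ee_pos'];print(p0.round(3),'model',wristang(q.as_matrix(),s['joints'][0],s['joints'][1]+s['joints'][2]))
    a0,a1=np.arctan2(p0[1],p0[0]),np.arctan2(T[1],T[0]);r0,r1=np.hypot(*p0[:2]),np.hypot(*T[:2]);P=[]
    U=np.linspace(0,1,N+1)
    for u in U:
        a=a0+(a1-a0)*u;r=r0+(r1-r0)*u;zz=np.interp(u,[0,um,1],[p0[2],zm,T[2]]);P.append(np.array([r*np.cos(a),r*np.sin(a),zz]))
    rows(P,Slerp([0,1],R.concatenate([q,orient(p1)]))(U))
E
python3 - <<'E'
from arc import *
arc(tcp_from_tip(-.31,.15,25),25,30,.34)
E
```

```text
t 1.45 tip hob [-144.7  521.8  303.8] pitch 78.5 side -10.4 F hob [ 0.4  0.4 -0.3] j [ 0.64  0.23  1.77  0.3   1.13 -0.44] op 0.0
[0.477 0.47  0.317] model [ 0.3   1.13 -0.44]
[-10, -30, -8, 0.36, -0.25, 0.28, 0]
[-11, -30, -8, 0.36, -0.25, 0.28, 0]
[-11, -29, -9, 0.36, -0.25, 0.28, 0]
[-12, -29, -9, 0.36, -0.25, 0.28, 0]
[-13, -28, -9, 0.36, -0.25, 0.28, 0]
[-14, -27, -10, 0.36, -0.25, 0.28, 0]
[-15, -27, -10, 0.36, -0.25, 0.28, 0]
[-16, -26, -10, 0.36, -0.25, 0.28, 0]
[-17, -25, -10, 0.36, -0.25, 0.28, 0]
[-17, -24, -11, 0.36, -0.25, 0.28, 0]
[-18, -24, -11, 0.36, -0.25, 0.28, 0]
[-19, -23, -11, 0.36, -0.25, 0.28, 0]
[-19, -22, -11, 0.36, -0.25, 0.28, 0]
[-20, -21, -12, 0.36, -0.25, 0.28, 0]
[-20, -20, -12, 0.36, -0.25, 0.28, 0]
[-21, -20, -12, 0.36, -0.25, 0.28, 0]
[-21, -19, -12, 0.36, -0.25, 0.28, 0]
[-22, -18, -13, 0.36, -0.25, 0.28, 0]
[-22, -17, -13, 0.36, -0.25, 0.28, 0]
[-22, -16, -13, 0.36, -0.25, 0.28, 0]
[-23, -15, -14, 0.36, -0.25, 0.28, 0]
[-23, -15, -14, 0.36, -0.25, 0.28, 0]
[-15, -24, -16, 0.36, -0.25, 0.28, 0]
[-8, -34, -17, 0.36, -0.25, 0.28, 0]
[-9, -34, -17, 0.36, -0.25, 0.28, 0]
[-9, -33, -17, 0.36, -0.25, 0.28, 0]
[-10, -33, -17, 0.36, -0.25, 0.28, 0]
[-10, -33, -17, 0.36, -0.25, 0.28, 0]
[-11, -33, -17, 0.36, -0.25, 0.28, 0]
[-11, -33, -17, 0.36, -0.25, 0.28, 0]
```

Wrist model confirmed (s4 = +1). Continuing.

>>> move_arm --pt "-10 -30 -8 0.36 -0.25 0.28 0" --pt "-11 -30 -8 0.36 -0.25 0.28 0" --pt "-11 -29 -9 0.36 -0.25 0.28 0" --pt "-12 -29 -9 0.36 -0.25 0.28 0" --pt "-13 -28 -9 0.36 -0.25 0.28 0"

```text
t: 1.95
ee_pos: [0.5673, 0.335, 0.322]
eef_rot: [-0.263, 1.462, 0.942]
ft_force: [-0.1, 0.7, 0.3]
opening: 0.0002
```

>>> move_arm --pt "-14 -27 -10 0.36 -0.25 0.28 0" --pt "-15 -27 -10 0.36 -0.25 0.28 0" --pt "-16 -26 -10 0.36 -0.25 0.28 0" --pt "-17 -25 -10 0.36 -0.25 0.28 0" --pt "-17 -24 -11 0.36 -0.25 0.28 0"

```text
t: 2.45
ee_pos: [0.6206, 0.1848, 0.3276]
eef_rot: [-0.006, 1.455, 0.919]
ft_force: [0.8, 0.6, -0.3]
opening: 0.0006
```

>>> move_arm --pt "-18 -24 -11 0.36 -0.25 0.28 0" --pt "-19 -23 -11 0.36 -0.25 0.28 0" --pt "-19 -22 -11 0.36 -0.25 0.28 0" --pt "-20 -21 -12 0.36 -0.25 0.28 0" --pt "-20 -20 -12 0.36 -0.25 0.28 0"

```text
t: 2.95
ee_pos: [0.6359, 0.0292, 0.3324]
eef_rot: [0.248, 1.434, 0.888]
ft_force: [-0.2, 0.3, -0.5]
opening: 0.0004
```

>>> move_arm --pt "-21 -20 -12 0.36 -0.25 0.28 0" --pt "-21 -19 -12 0.36 -0.25 0.28 0" --pt "-22 -18 -13 0.36 -0.25 0.28 0" --pt "-22 -17 -13 0.36 -0.25 0.28 0" --pt "-22 -16 -13 0.36 -0.25 0.28 0"

```text
t: 3.45
ee_pos: [0.6141, -0.1229, 0.3371]
eef_rot: [0.499, 1.4, 0.848]
ft_force: [0.5, 0.2, -0.4]
opening: 0.0006
```

```bash
python3 - <<'E'
from arc import *
arc(tcp_from_tip(-.31,.12,20),20,10,.30,um=.3)
E
```

```text
t 3.45 tip hob [ 96.2 -28.9 328. ] pitch 41.0 side -10.3 F hob [ 0.5  0.3 -0.4] j [-0.5   0.36  1.72  0.71  1.61 -0.92] op 0.001
[ 0.614 -0.123  0.337] model [ 0.71  1.61 -0.92]
[-14, -26, -16, 0.34, -0.27, 0.38, 0]
[-15, -25, -16, 0.34, -0.27, 0.38, 0]
[-16, -24, -16, 0.34, -0.27, 0.38, 0]
[-9, -34, -17, 0.34, -0.27, 0.38, 0]
[-10, -34, -17, 0.34, -0.27, 0.38, 0]
[-11, -33, -17, 0.34, -0.27, 0.38, 0]
[-12, -33, -17, 0.34, -0.27, 0.38, 0]
[-12, -33, -17, 0.34, -0.27, 0.38, 0]
[-13, -32, -17, 0.34, -0.27, 0.38, 0]
[-14, -32, -17, 0.34, -0.27, 0.38, 0]
```

>>> move_arm --pt "-14 -26 -16 0.34 -0.27 0.38 0" --pt "-15 -25 -16 0.34 -0.27 0.38 0" --pt "-16 -24 -16 0.34 -0.27 0.38 0" --pt "-9 -34 -17 0.34 -0.27 0.38 0" --pt "-10 -34 -17 0.34 -0.27 0.38 0"

```text
t: 3.95
ee_pos: [0.5562, -0.2643, 0.25]
eef_rot: [0.775, 1.331, 0.837]
ft_force: [1.3, 0.2, -0.7]
opening: 0.0005
```

>>> move_arm --pt "-11 -33 -17 0.34 -0.27 0.38 0" --pt "-12 -33 -17 0.34 -0.27 0.38 0" --pt "-12 -33 -17 0.34 -0.27 0.38 0" --pt "-13 -32 -17 0.34 -0.27 0.38 0" --pt "-14 -32 -17 0.34 -0.27 0.38 0"

```text
t: 4.45
ee_pos: [0.4689, -0.3845, 0.1253]
eef_rot: [1.048, 1.246, 0.816]
ft_force: [-0.1, -0.2, -0.0]
opening: 0.0002
```

```bash
python3 - <<'E'
from arc import *
import cv2
s,q=state()
T=tcp_from_tip(-.275,.040,18)
P=np.linspace(s['ee_pos'],T,6);rows(P,Slerp([0,1],R.concatenate([q,orient(18)]))(np.linspace(0,1,6)))
f=robot.grab_frame('wrist');g=robot.grab_frame('side')
cv2.imwrite('pics/w1.png',np.hstack([cv2.resize(f['frame'],(400,300)),cv2.resize(g['frame'][200:440,140:460],(400,300))])[...,::-1])
E
```

```text
t 4.45 tip hob [   2.6 -309.6  120.6] pitch 19.9 side -0.1 F hob [-0.1 -0.2 -0. ] j [-1.    0.8   1.64  0.71  1.75 -1.11] op 0.0
[12, -13, -1, 0.01, -0.01, 0.08, 0]
[12, -13, -1, 0.01, -0.01, 0.08, 0]
[12, -13, -1, 0.01, -0.01, 0.08, 0]
[12, -13, -1, 0.01, -0.01, 0.08, 0]
[12, -13, -1, 0.01, -0.01, 0.08, 0]
```

View pics/w1.png

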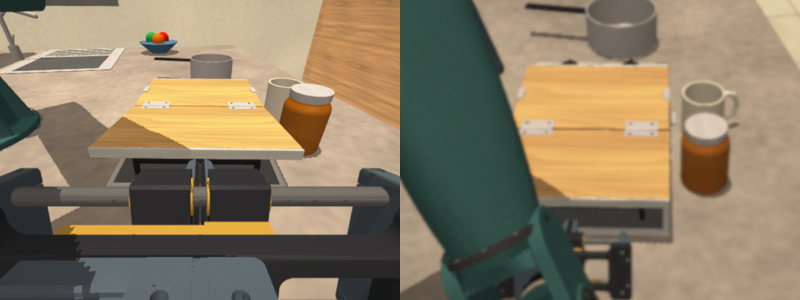

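The wrist view shows the shut fingers centred in front of the leaf at about (200,170), with the free edge above them at row 152. The side view shows the arm clear of the jar and the leaf. I'll lower in front of the edge next.

>>> move_arm --pt "12 -14 0 0 0 0 0" --pt "12 -14 -1 0 0 0 0" --pt "12 -14 0 0 0 0 0" --pt "12 -13 -1 0 0 0 0" --pt "12 -13 0 0 0 0 0"

```text
t: 5.05
ee_pos: [0.4742, -0.3498, 0.0412]
eef_rot: [1.045, 1.247, 0.817]
ft_force: [0.3, -0.1, 0.1]
opening: 0.0005
```

```bash
python3 - <<'E'
from arc import *
state()
E
```

```text
t 5.05 tip hob [   1.6 -274.5   36.4] pitch 20.0 side -0.3 F hob [ 0.3 -0.1  0.1] j [-0.97  0.91  1.66  0.72  1.65 -1.18] op 0.0
```

>>> move_arm --pt "15 5 0 0 0 0 0" --pt "15 6 0 0 0 0 0" --pt "15 5 0 0 0 0 0" --pt "15 6 0 0 0 0 0" --pt "14 5 0 0 0 0 0"

```text
t: 5.55
ee_pos: [0.488, -0.2721, 0.0432]
eef_rot: [1.045, 1.246, 0.817]
ft_force: [0.3, 0.0, 0.8]
opening: 0.0002
```

```bash
python3 - <<'E'
from arc import *
import cv2
state()
f=robot.grab_frame('side');cv2.imwrite('pics/s2.png',cv2.resize(f['frame'][220:460,160:480],(800,600),interpolation=cv2.INTER_CUBIC)[...,::-1])
E
```

```text
t 5.55 tip hob [   1.3 -195.6   38.4] pitch 20.0 side -0.2 F hob [0.3 0.1 0.8] j [-0.88  0.86  1.77  0.79  1.57 -1.2 ] op 0.0
```

View pics/s2.png

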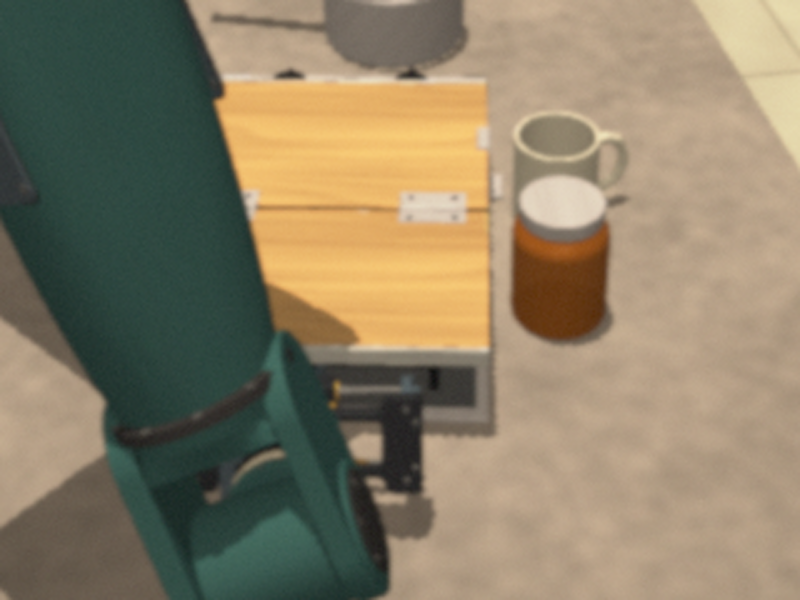

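The fingertips are under the free edge with no contact yet. The forearm passes near the robot-side corner of the leaf, so I'll fit the arm's link lengths and check clearance over the whole swing before lifting.

```bash
cat > kin.py <<'E'
from plan import *
from scipy.optimize import least_squares
J=[[1.24467,.37932,1.73462,0,1.0285,-.0333],[1.246,.339,1.626,-.003,1.258,-.031],[.64,.23,1.77,.30,1.13,-.44],[-.5,.36,1.72,.71,1.61,-.92],[-1.,.8,1.64,.71,1.75,-1.11],[-.97,.91,1.66,.72,1.65,-1.18]]
X=[[.2019,.66986,.2273],[.2034,.6744,.3135],[.477,.4696,.3173],[.6141,-.1229,.3371],[.4689,-.3845,.1253],[.4742,-.3498,.0412]]
s_=robot.get_state();J.append(s_['joints']);X.append(s_['ee_pos']);J=np.array(J);X=np.array(X)
Bm=np.array([[0,0,-1],[0,1,0],[1,0,0]])
def fk(j,k,full=False):
    a,h,L2,L3,e,lat,d=k;A=R.from_euler('z',j[0]);c=lambda f,l,o=0:np.array([np.sin(f)*l+np.cos(f)*o,0,np.cos(f)*l-np.sin(f)*o])
    S=np.array([a,lat,h]);E=S+c(j[1],L2);W=E+c(j[1]+j[2],L3,e)
    Q=A*R.from_euler('y',j[1]+j[2])*R.from_euler('z',j[3])*R.from_euler('y',j[4])*R.from_matrix(Bm)*R.from_euler('x',j[5])
    W=A.apply(W);T=W+d*Q.as_matrix()[:,0]
    return (T,Q,A.apply(E),W) if full else T
res=least_squares(lambda k:np.r_[np.concatenate([fk(j,k)-x for j,x in zip(J,X)]),3e-3*(np.array(k)-[0,.3,.5,.5,0,.023,.25])],[0,.3,.5,.5,0,.023,.25])
K=res.x
lo=np.array([-2.77,-.74,0,-1.06,.31,-3.08]);hi=np.array([2.77,2.19,2.66,4.2,2.87,3.08])
def ik(T,Q,j0):
    f=lambda j:(lambda o:np.r_[(o[0]-T)*5,(o[1].inv()*Q).as_rotvec()])(fk(j,K,True))
    r=least_squares(f,np.clip(j0,lo+.01,hi-.01),bounds=(lo,hi));return r.x,np.abs(r.fun).max()
RHO=.195
def tip(th,p,rho=RHO,pen=0.):
    # tip centre (hob y,z): nearest corner of 32 mm wide tip on shield at radius rho
    n=np.array([-np.sin(th),-np.cos(th)]);t=np.array([-np.cos(th),np.sin(th)])
    a=np.radians(p);u=np.array([np.sin(a),np.cos(a)])*.016
    c=min((u,-u),key=lambda v:v@n)
    return np.array([0,.059])+t*rho+n*(.015-pen)-c
def pitch(thd): return np.interp(thd,[0,60,120,180],[20,20,40,65])
E
python3 - <<'E'
from kin import *
print('K',K.round(3),'res mm',(np.array([fk(j,K)-x for j,x in zip(J,X)])*1e3).round(0).tolist())
j=J[-1]
for thd in range(10,181,10):
    th=np.radians(thd);p=pitch(thd);yz=tip(th,p);T=tcp_from_tip(*yz,p);Q=orient(p);j,e=ik(T,Q,j)
    _,_,E,W=fk(j,K,True)
    F=np.array([E+(W-E)*u for u in np.linspace(0,1,40)])
    B=np.array([T+(W-T)*u for u in np.linspace(.25,1,15)])
    L=np.array([[x,-r*np.cos(th)-.0075*np.sin(th),.059+r*np.sin(th)-.0075*np.cos(th)] for x in np.linspace(-.145,.145,30) for r in np.linspace(0,.215,20)])@Rh.T+SP*[1,1,0]
    dm=lambda A:np.linalg.norm(A[:,None]-L[None],axis=2).min().round(3)
    print(thd,round(p),'tip',(yz*1e3).round(),'j',j.round(2),'e',round(e,3),'fore',dm(F),'body',dm(B),'W',hob(W).round(2),'Ez',E.round(2))
E
```

```text
K [0.003 0.317 0.548 0.6   0.041 0.024 0.254] res mm [[-0.0, -0.0, -1.0], [-1.0, -1.0, -2.0], [1.0, 0.0, 1.0], [1.0, 2.0, 1.0], [1.0, -1.0, 1.0], [-3.0, -0.0, -1.0], [0.0, -0.0, 1.0]]
10 20 tip [-200.   63.] j [-0.89  0.82  1.78  0.79  1.59 -1.17] e 0.0 fore 0.248 body 0.06 W [ 0.   -0.45  0.15] Ez [ 0.27 -0.3   0.69]
20 20 tip [-194.   97.] j [-0.88  0.76  1.81  0.8   1.61 -1.14] e 0.0 fore 0.248 body 0.062 W [ 0.   -0.45  0.19] Ez [ 0.26 -0.28  0.71]
30 20 tip [-182.  128.] j [-0.87  0.7   1.84  0.81  1.63 -1.11] e 0.0 fore 0.249 body 0.065 W [ 0.   -0.43  0.22] Ez [ 0.25 -0.26  0.74]
40 20 tip [-164.  158.] j [-0.85  0.64  1.87  0.83  1.64 -1.08] e 0.0 fore 0.251 body 0.068 W [ 0.   -0.42  0.25] Ez [ 0.24 -0.23  0.76]
50 20 tip [-142.  184.] j [-0.82  0.58  1.9   0.85  1.65 -1.06] e 0.0 fore 0.253 body 0.072 W [ 0.   -0.39  0.28] Ez [ 0.22 -0.21  0.77]
60 20 tip [-116.  205.] j [-0.79  0.53  1.93  0.88  1.64 -1.03] e 0.0 fore 0.256 body 0.076 W [ 0.   -0.37  0.3 ] Ez [ 0.21 -0.18  0.79]
70 23 tip [-87. 222.] j [-0.74  0.46  1.97  0.89  1.59 -0.98] e 0.0 fore 0.261 body 0.078 W [ 0
[... 814 characters left out ...]
   -0.09  0.39] Ez [ 0.14 -0.02  0.85]
140 48 tip [152. 206.] j [-0.22  0.22  2.12  0.87  1.05 -0.59] e 0.0 fore 0.276 body 0.086 W [-0.   -0.03  0.41] Ez [ 0.12 -0.    0.85]
150 52 tip [174. 179.] j [-0.15  0.25  2.12  0.84  0.95 -0.54] e 0.0 fore 0.276 body 0.087 W [-0.    0.01  0.39] Ez [0.14 0.   0.85]
160 57 tip [191. 149.] j [-0.09  0.28  2.12  0.8   0.86 -0.48] e 0.0 fore 0.272 body 0.087 W [0.   0.04 0.37] Ez [0.16 0.01 0.84]
170 61 tip [203. 115.] j [-0.03  0.33  2.11  0.76  0.78 -0.43] e 0.0 fore 0.266 body 0.086 W [-0.    0.07  0.35] Ez [0.18 0.02 0.83]
180 65 tip [210.  81.] j [ 0.01  0.38  2.1   0.7   0.7  -0.37] e 0.0 fore 0.258 body 0.085 W [0.   0.1  0.32] Ez [0.21 0.03 0.82]
```

The fit is good to about 2 mm. The whole swing is reachable, with forearm clearance of at least 0.25 m. I'll ease into contact and lift.

```bash
cat > swing.py <<'E'
from plan import *
def pitch(d): return np.interp(d,[0,60,120,180],[20,20,42,88])
def tip(thd,rho,pen=0.):
    th=np.radians(thd);n=np.array([-np.sin(th),-np.cos(th)]);t=np.array([-np.cos(th),np.sin(th)]);a=np.radians(pitch(thd))
    return np.array([0,.059])+t*rho+n*(.015-pen)-.016*np.array([np.sin(a),np.cos(a)])
def go(angles,rho=.195,x=0.,pen=0.):
    s,q=state();P=[s['ee_pos']];Q=[q]
    for d in angles:
        y,z=tip(d,rho,pen);P.append(tcp_from_tip(y,z,pitch(d),x));Q.append(orient(pitch(d)))
    rows(P,Q)
E
python3 - <<'E'
from swing import *
go([1,4,6.5,8.5,10.5,13,15.5,18,20.5,23,25.5,28,30.5,33,35.5])
E
```

```text
t 5.6 tip hob [   0.9 -193.8   38.2] pitch 20.0 side -0.3 F hob [ 0.9  1.8 -0.6] j [-0.88  0.86  1.78  0.8   1.57 -1.2 ] op 0.0
[-4, -8, -1, 0.06, -0.05, -0.0, 0]
[-4, 10, 0, 0.0, 0.0, 0.0, 0]
[-3, 8, 0, 0.0, 0.0, 0.0, 0]
[-2, 7, 0, 0.0, 0.0, 0.0, 0]
[-2, 7, 0, 0.0, 0.0, 0.0, 0]
[-2, 8, 0, 0.0, 0.0, 0.0, 0]
[-2, 8, 0, 0.0, 0.0, 0.0, 0]
[-1, 8, 0, 0.0, 0.0, 0.0, 0]
[-1, 8, 0, 0.0, 0.0, 0.0, 0]
[0, 9, 0, 0.0, 0.0, 0.0, 0]
[0, 9, 0, 0.0, 0.0, 0.0, 0]
[0, 9, 0, 0.0, 0.0, 0.0, 0]
[1, 9, 0, 0.0, 0.0, 0.0, 0]
[1, 8, 0, 0.0, 0.0, 0.0, 0]
[1, 8, 0, 0.0, 0.0, 0.0, 0]
```

>>> move_arm --pt "-3 5 0 0 0 0 0" --pt "-3 5 0 0 0 0 0" --pt "-3 5 0 0 0 0 0" --pt "-3 5 0 0 0 0 0" --pt "-3 5 0 0 0 0 0"

```text
t: 6.1
ee_pos: [0.4864, -0.2794, 0.0716]
eef_rot: [1.045, 1.246, 0.816]
ft_force: [0.4, 1.1, -6.5]
opening: 0.0002
```

>>> move_arm --pt "-2 6 0 0 0 0 0" --pt "-1 7 0 0 0 0 0" --pt "-1 7 0 0 0 0 0" --pt "-1 8 0 0 0 0 0" --pt "-1 8 0 0 0 0 0"

```text
t: 6.6
ee_pos: [0.4877, -0.2721, 0.1077]
eef_rot: [1.045, 1.246, 0.816]
ft_force: [1.4, 0.0, -5.7]
opening: 0.0005
```

```bash
python3 - <<'E'
from swing import *
go(np.arange(23,66,2.5))
f=robot.grab_frame('scene');import cv2
cv2.imwrite('pics/c3.png',cv2.resize(f['frame'][80:320,100:420],(640,480),interpolation=cv2.INTER_CUBIC)[...,::-1])
E
```

```text
t 6.6 tip hob [   1.  -195.6  102.9] pitch 20.0 side -0.2 F hob [ 1.4  0.3 -5.7] j [-0.88  0.75  1.8   0.8   1.62 -1.14] op 0.001
[3, 5, -1, 0.06, -0.04, 0.01, 0]
[0, 9, 0, 0.0, 0.0, 0.0, 0]
[0, 9, 0, 0.0, 0.0, 0.0, 0]
[1, 9, 0, 0.0, 0.0, 0.0, 0]
[1, 8, 0, 0.0, 0.0, 0.0, 0]
[1, 8, 0, 0.0, 0.0, 0.0, 0]
[2, 8, 0, 0.0, 0.0, 0.0, 0]
[2, 8, 0, 0.0, 0.0, 0.0, 0]
[3, 8, 0, 0.0, 0.0, 0.0, 0]
[3, 8, 0, 0.0, 0.0, 0.0, 0]
[3, 8, 0, 0.0, 0.0, 0.0, 0]
[4, 8, 0, 0.0, 0.0, 0.0, 0]
[4, 8, 0, 0.0, 0.0, 0.0, 0]
[4, 7, 0, 0.0, 0.0, 0.0, 0]
[5, 7, 0, 0.0, 0.0, 0.0, 0]
[5, 7, 0, -0.0, 0.0, -0.04, 0]
[5, 7, 0, -0.0, -0.0, -0.18, 0]
[5, 7, 0, 0.0, 0.0, -0.18, 0]
```

View pics/c3.png

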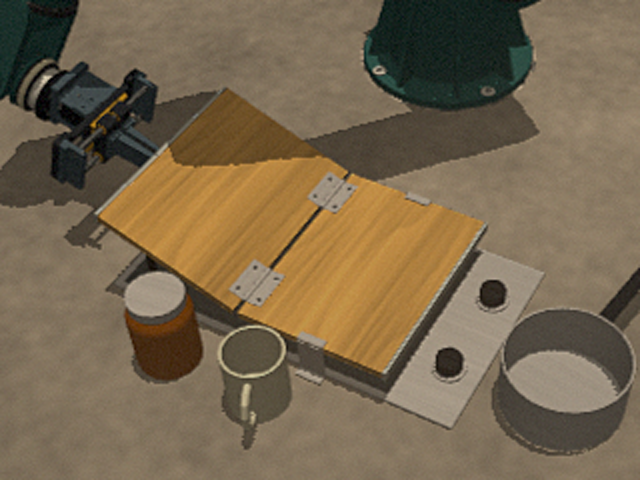

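The leaf is rising on the shut fingertips. Its free edge runs from about (222,90) to (98,215), and the force is 6 N as expected. The jar and mug have not been touched, so I'll continue.

>>> move_arm --pt "2 6 0 0 0 0 0" --pt "1 8 0 0 0 0 0" --pt "0 9 0 0 0 0 0" --pt "1 9 0 0 0 0 0" --pt "1 8 0 0 0 0 0"

```text
t: 7.15
ee_pos: [0.4908, -0.2539, 0.1436]
eef_rot: [1.045, 1.246, 0.816]
ft_force: [2.9, -1.7, -6.2]
opening: 0.0005
```

>>> move_arm --pt "1 8 0 0 0 0 0" --pt "2 8 0 0 0 0 0" --pt "2 8 0 0 0 0 0" --pt "3 8 0 0 0 0 0" --pt "3 8 0 0 0 0 0"

```text
t: 7.65
ee_pos: [0.4949, -0.2303, 0.1776]
eef_rot: [1.045, 1.246, 0.816]
ft_force: [2.7, -4.5, -2.6]
opening: 0.0002
```

>>> move_arm --pt "3 8 0 0 0 0 0" --pt "4 8 0 0 0 0 0" --pt "4 8 0 0 0 0 0" --pt "4 7 0 0 0 0 0" --pt "5 7 0 0 0 0 0"

```text
t: 8.15
ee_pos: [0.5003, -0.1989, 0.2064]
eef_rot: [1.045, 1.246, 0.817]
ft_force: [2.4, -6.0, -0.5]
opening: 0.0007
```

```bash
python3 - <<'E'
from swing import *
go(np.arange(60.5,111,2.5))
E
```

```text
t 8.15 tip hob [   0.3 -121.3  201.6] pitch 20.0 side -0.2 F hob [ 3.4 -5.5 -0.5] j [-0.8   0.54  1.92  0.87  1.65 -1.04] op 0.001
[5, 7, 0, 0.07, -0.04, -0.03, 0]
[5, 7, 0, -0.0, -0.0, -0.18, 0]
[5, 7, 0, 0.0, 0.0, -0.18, 0]
[5, 7, 0, -0.0, -0.0, -0.18, 0]
[5, 7, 0, -0.0, 0.0, -0.18, 0]
[6, 6, 0, 0.0, -0.0, -0.18, 0]
[6, 6, 0, 0.0, 0.0, -0.18, 0]
[6, 6, 0, 0.0, -0.0, -0.18, 0]
[6, 6, 0, 0.0, -0.0, -0.18, 0]
[6, 6, 0, 0.0, 0.0, -0.18, 0]
[6, 6, 0, 0.0, 0.0, -0.18, 0]
[7, 5, 0, 0.0, 0.0, -0.18, 0]
[7, 5, 0, 0.0, -0.0, -0.18, 0]
[7, 5, 0, 0.0, 0.0, -0.18, 0]
[7, 5, 0, -0.0, -0.0, -0.18, 0]
[7, 5, 0, -0.0, 0.0, -0.18, 0]
[7, 4, 0, 0.0, 0.0, -0.18, 0]
[7, 4, 0, 0.0, 0.0, -0.18, 0]
[7, 4, 0, 0.0, 0.0, -0.18, 0]
[8, 4, 0, -0.0, -0.0, -0.18, 0]
[8, 4, 0, 0.0, 0.0, -0.18, 0]
```

>>> move_arm --pt "5 7 0 0 0 -0.1 0" --pt "5 7 0 0 0 -0.2 0" --pt "5 7 0 0 0 -0.2 0" --pt "5 7 0 0 0 -0.2 0" --pt "5 7 0 0 0 -0.2 0"

```text
t: 8.65
ee_pos: [0.5062, -0.163, 0.2294]
eef_rot: [0.99, 1.28, 0.756]
ft_force: [1.3, -4.5, -2.5]
opening: 0.0007
```

>>> move_arm --pt "6 6 0 0 0 -0.2 0" --pt "6 6 0 0 0 -0.2 0" --pt "6 6 0 0 0 -0.2 0" --pt "6 6 0 0 0 -0.2 0" --pt "6 6 0 0 0 -0.2 0"

```text
t: 9.15
ee_pos: [0.5133, -0.1233, 0.2428]
eef_rot: [0.928, 1.314, 0.688]
ft_force: [1.4, -3.8, 0.7]
opening: 0.0005
```

>>> move_arm --pt "6 6 0 0 0 -0.2 0" --pt "7 5 0 0 0 -0.2 0" --pt "7 5 0 0 0 -0.2 0" --pt "7 5 0 0 0 -0.1 0" --pt "7 5 0 0 0 -0.1 0"

```text
t: 9.65
ee_pos: [0.5206, -0.0813, 0.2469]
eef_rot: [0.878, 1.34, 0.634]
ft_force: [1.3, -4.3, 0.0]
opening: 0.0006
```

```bash
python3 - <<'E'
from swing import *
go(np.arange(98,146,2.5))
f=robot.grab_frame('scene');import cv2
cv2.imwrite('pics/c4.png',cv2.resize(f['frame'][60:320,90:430],(640,490),interpolation=cv2.INTER_CUBIC)[...,::-1])
E
```

```text
t 9.65 tip hob [ -0.7  -3.5 239.1] pitch 33.6 side -0.1 F hob [ 2.1 -4.   0. ] j [-0.58  0.3   2.05  0.89  1.41 -0.86] op 0.001
[5, 5, 1, 0.07, -0.02, -0.08, 0]
[7, 4, 0, 0.0, 0.0, -0.18, 0]
[7, 4, 0, 0.0, 0.0, -0.18, 0]
[7, 4, 0, 0.0, 0.0, -0.18, 0]
[8, 4, 0, -0.0, -0.0, -0.18, 0]
[8, 4, 0, 0.0, 0.0, -0.18, 0]
[8, 3, 0, -0.0, -0.0, -0.18, 0]
[8, 3, 0, 0.0, 0.0, -0.18, 0]
[8, 3, 0, 0.0, -0.0, -0.18, 0]
[8, 3, 0, 0.0, 0.0, -0.22, 0]
[8, 3, 0, -0.0, -0.0, -0.38, 0]
[8, 3, 0, -0.0, 0.0, -0.38, 0]
[8, 3, 0, 0.0, -0.0, -0.38, 0]
[8, 2, 0, 0.0, 0.0, -0.38, 0]
[8, 2, 0, -0.0, -0.0, -0.38, 0]
[8, 2, 0, 0.0, 0.0, -0.38, 0]
[8, 2, 0, 0.0, 0.0, -0.38, 0]
[8, 2, 0, 0.0, 0.0, -0.38, 0]
[8, 2, 0, -0.0, -0.0, -0.38, 0]
[8, 2, 0, 0.0, 0.0, -0.38, 0]
```

View pics/c4.png

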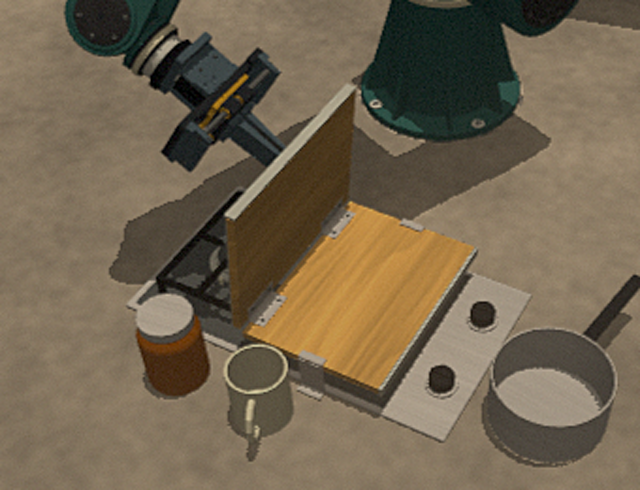

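The leaf is upright, with its top edge from about (353,88) to (232,215). The fingertips are behind it on the shield side, and the jar, mug and pan are in place. I'll push it over gently.

>>> move_arm --pt "6 4 0 0 0 -0.1 0" --pt "7 4 0 0 0 -0.2 0" --pt "7 4 0 0 0 -0.2 0" --pt "7 4 0 0 0 -0.2 0" --pt "8 4 0 0 0 -0.2 0"

```text
t: 10.2
ee_pos: [0.5277, -0.042, 0.2429]
eef_rot: [0.82, 1.368, 0.572]
ft_force: [1.5, -3.7, 0.2]
opening: 0.0
```

>>> move_arm --pt "8 4 0 0 0 -0.2 0" --pt "8 3 0 0 0 -0.2 0" --pt "8 3 0 0 0 -0.2 0" --pt "8 3 0 0 0 -0.2 0" --pt "8 3 0 0 0 -0.2 0"

```text
t: 10.7
ee_pos: [0.5348, -0.0017, 0.2292]
eef_rot: [0.757, 1.397, 0.505]
ft_force: [0.0, -2.4, -0.2]
opening: 0.0001
```

>>> move_arm --pt "8 3 0 0 0 -0.4 0" --pt "8 3 0 0 0 -0.4 0" --pt "8 3 0 0 0 -0.4 0" --pt "8 2 0 0 0 -0.4 0" --pt "8 2 0 0 0 -0.4 0"

```text
t: 11.2
ee_pos: [0.541, 0.0344, 0.2089]
eef_rot: [0.628, 1.448, 0.368]
ft_force: [0.4, -0.6, 1.9]
opening: 0.0006
```

```bash
python3 - <<'E'
from swing import *
go([*np.arange(135.5,166,2.5),*np.arange(167,182,1.5)])
E
```

```text
t 11.2 tip hob [ -1.3 110.8 197.7] pitch 53.1 side -0.0 F hob [ 0.5 -0.5  1.9] j [-0.27  0.21  2.12  0.77  1.03 -0.57] op 0.001
[4, 4, 1, 0.08, 0.0, -0.15, 0]
[8, 2, 0, 0.0, 0.0, -0.38, 0]
[8, 2, 0, 0.0, 0.0, -0.38, 0]
[8, 2, 0, -0.0, -0.0, -0.38, 0]
[8, 2, 0, 0.0, 0.0, -0.38, 0]
[8, 2, 0, -0.0, -0.0, -0.38, 0]
[8, 2, 0, 0.0, 0.0, -0.38, 0]
[8, 2, 0, -0.0, 0.0, -0.38, 0]
[8, 2, 0, 0.0, 0.0, -0.38, 0]
[8, 1, 0, 0.0, 0.0, -0.38, 0]
[8, 1, 0, -0.0, -0.0, -0.38, 0]
[8, 1, 0, -0.0, 0.0, -0.38, 0]
[8, 1, 0, -0.0, -0.0, -0.38, 0]
[5, 1, 0, 0.0, 0.0, -0.23, 0]
[5, 1, 0, -0.0, -0.0, -0.23, 0]
[5, 1, 0, 0.0, 0.0, -0.23, 0]
[5, 1, 0, 0.0, 0.0, -0.23, 0]
[5, 1, 0, -0.0, -0.0, -0.23, 0]
[5, 1, 0, 0.0, 0.0, -0.23, 0]
[5, 1, 0, 0.0, 0.0, -0.23, 0]
[5, 1, 0, -0.0, -0.0, -0.23, 0]
[5, 0, 0, 0.0, 0.0, -0.23, 0]
[5, 0, 0, -0.0, 0.0, -0.15, 0]
```

>>> move_arm --pt "5 3 0 0 0 -0.2 0" --pt "7 2 0 0 0 -0.4 0" --pt "7 2 0 0 0 -0.4 0" --pt "7 2 0 0 0 -0.4 0" --pt "7 2 0 0 0 -0.4 0"

```text
t: 11.7
ee_pos: [0.5459, 0.0611, 0.1876]
eef_rot: [0.51, 1.487, 0.245]
ft_force: [0.3, -1.7, -0.9]
opening: 0.0003
```

>>> move_arm --pt "7 2 0 0 0 -0.4 0" --pt "7 2 0 0 0 -0.4 0" --pt "7 2 0 0 0 -0.4 0" --pt "7 2 0 0 0 -0.4 0" --pt "7 1 0 0 0 -0.4 0"

```text
t: 12.2
ee_pos: [0.5498, 0.0832, 0.1594]
eef_rot: [0.378, 1.522, 0.109]
ft_force: [0.1, -0.5, 1.2]
opening: 0.0005
```

```bash
python3 - <<'E'
from swing import *
go([*np.arange(157,182,1.5)])
f=robot.grab_frame('scene');import cv2
cv2.imwrite('pics/c5.png',cv2.resize(f['frame'][60:320,90:430],(640,490),interpolation=cv2.INTER_CUBIC)[...,::-1])
E
```

```text
t 12.2 tip hob [ -1.3 156.2 146.1] pitch 72.1 side 0.1 F hob [ 0.2 -0.5  1.2] j [-0.03  0.24  2.1   0.44  0.8  -0.17] op 0.001
[3, 1, 1, 0.07, 0.02, 0.35, 0]
[5, 1, 0, -0.0, -0.0, -0.23, 0]
[5, 1, 0, -0.0, -0.0, -0.23, 0]
[5, 1, 0, -0.0, 0.0, -0.23, 0]
[5, 1, 0, 0.0, 0.0, -0.23, 0]
[5, 1, 0, -0.0, -0.0, -0.23, 0]
[5, 1, 0, 0.0, 0.0, -0.23, 0]
[5, 1, 0, -0.0, 0.0, -0.23, 0]
[5, 1, 0, -0.0, -0.0, -0.23, 0]
[5, 1, 0, 0.0, 0.0, -0.23, 0]
[5, 1, 0, 0.0, 0.0, -0.23, 0]
[5, 1, 0, 0.0, 0.0, -0.23, 0]
[5, 1, 0, -0.0, -0.0, -0.23, 0]
[5, 1, 0, 0.0, 0.0, -0.23, 0]
[5, 1, 0, -0.0, -0.0, -0.23, 0]
[5, 0, 0, 0.0, 0.0, -0.23, 0]
[5, 0, 0, -0.0, -0.0, -0.08, 0]
```

View pics/c5.png

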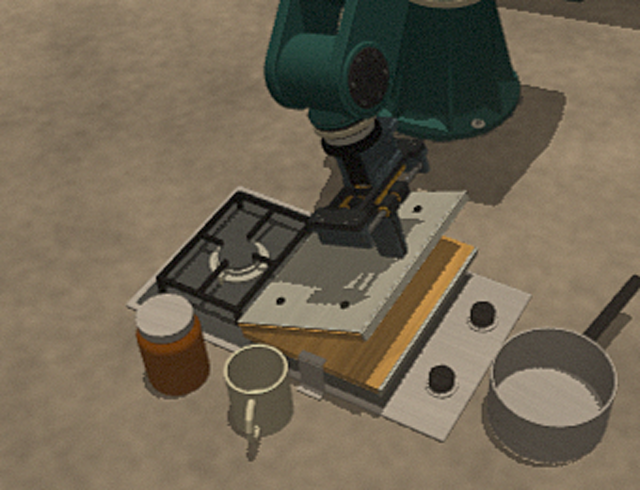

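The leaf is at about 155°, with the shield facing up and the fingertips on it near the free edge at about (400,250). I'll keep pressing slowly.

>>> move_arm --pt "4 1 0 0 0 0 0" --pt "5 1 0 0 0 -0.2 0" --pt "5 1 0 0 0 -0.2 0" --pt "5 1 0 0 0 -0.2 0" --pt "5 1 0 0 0 -0.2 0"

```text
t: 12.75
ee_pos: [0.5521, 0.0943, 0.1378]
eef_rot: [0.325, 1.533, 0.053]
ft_force: [0.9, 0.3, 0.2]
opening: 0.0001
```

>>> move_arm --pt "5 1 0 0 0 -0.2 0" --pt "5 1 0 0 0 -0.2 0" --pt "5 1 0 0 0 -0.2 0" --pt "5 1 0 0 0 -0.2 0" --pt "5 1 0 0 0 -0.2 0"

```text
t: 13.25
ee_pos: [0.554, 0.1042, 0.1144]
eef_rot: [0.257, 1.545, -0.015]
ft_force: [0.6, -0.2, 1.4]
opening: 0.0003
```

```bash
python3 - <<'E'
from swing import *
state()
E
```

```text
t 13.25 tip hob [ -1.  175.5 100.6] pitch 81.1 side 0.2 F hob [ 0.6 -0.1  1.4] j [0.08 0.32 2.08 0.23 0.71 0.08] op 0.0
```

>>> move_arm --pt "5 0 0 0 0 -0.2 0" --pt "5 0 0 0 0 -0.2 0" --pt "4 0 0 0 0 -0.2 0" --pt "4 0 0 0 0 -0.2 0" --pt "3 0 0 0 0 -0.2 0"

```text
t: 13.75
ee_pos: [0.5544, 0.1066, 0.0936]
eef_rot: [0.19, 1.556, -0.084]
ft_force: [-0.0, 0.9, 0.1]
opening: 0.0001
```

>>> move_arm --pt "2 0 0 0 0 0 0" --pt "2 0 0 0 0 0 0" --pt "1 0 0 0 0 0 0"

```text
t: 14.05
ee_pos: [0.5546, 0.107, 0.089]
eef_rot: [0.191, 1.556, -0.083]
ft_force: [-4.7, 0.9, 12.8]
opening: 0.0006
```

```bash
python3 - <<'E'
from swing import *
state()
E
```

```text
t 14.05 tip hob [ -0.8 177.2  75. ] pitch 86.0 side 0.2 F hob [-4.7  0.1 12.8] j [0.12 0.37 2.07 0.1  0.68 0.21] op 0.001
```

The tip is at 75 mm against an expected 74 mm, and the reaction jumped to 13 N, so the leaf is on its stop. I'll press briefly once more, then withdraw upwards.

>>> move_arm --pt "1 0 0 0 0 0 0" --pt "0 0 0 0 0 0 0" --pt "0 0 0 0 0 0 0" --pt "-2 0 0 0 0 0 0" --pt "-5 0 0 0 0 0 0"

```text
t: 14.55
ee_pos: [0.5542, 0.1064, 0.0949]
eef_rot: [0.191, 1.556, -0.083]
ft_force: [-0.4, -0.1, -0.5]
opening: 0.0007
```

>>> move_arm --pt "-15 0 0 0 0 0 0" --pt "-30 0 0 0 0 0 0" --pt "-40 0 0 0 0 0 0" --pt "-40 0 0 0 0 0 0" --pt "-40 0 0 0 0 0 0"

```text
t: 15.05
ee_pos: [0.5515, 0.0952, 0.2623]
eef_rot: [0.191, 1.555, -0.083]
ft_force: [0.1, 0.5, 0.1]
opening: 0.0007
```

>>> move_arm --pt "-10 -30 0 0 0 0 0" --pt "-10 -40 0 0 0 0 0" --pt "-10 -40 0 0 0 0 0" --pt "0 -30 0 0 0 0 0" --pt "0 0 0 0 0 0 0"

```text
t: 15.55
ee_pos: [0.5265, -0.0468, 0.2809]
eef_rot: [0.193, 1.554, -0.085]
ft_force: [-0.2, 0.2, 0.3]
opening: 0.0006
```

```bash
python3 - <<'E'
from swing import *
import cv2
state()
f=robot.grab_frame('scene');g=robot.grab_frame('side')
import pickle
pickle.dump(f,open('pics/scene9.pkl','wb'));pickle.dump(g,open('pics/side9.pkl','wb'))
cv2.imwrite('pics/c6.png',np.hstack([cv2.resize(f['frame'][100:320,110:430],(400,275)),cv2.resize(g['frame'][190:410,150:470],(400,275))])[...,::-1])
E
```

```text
t 15.55 tip hob [ -1.   20.8 267. ] pitch 86.0 side 0.3 F hob [-0.2  0.2  0.3] j [-0.17  0.04  2.05  0.08  1.05 -0.03] op 0.001
```

View pics/c6.png

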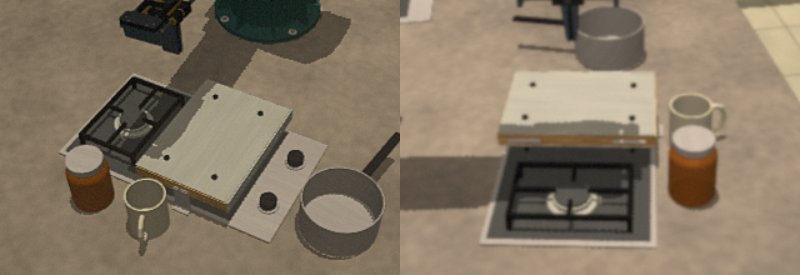

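The shield faces up and the burner is uncovered, with the jar, mug and pan where they stood. As a numeric check, I'll triangulate the bumpers to test flatness and compare the loose objects before and after.

```bash
python3 - <<'E'
from h import *
from plan import hob
L=lambda n:pickle.load(open(f'pics/{n}.pkl','rb'))
a,b=L('scene9'),L('side9')
def ref(f,p):
    g=255-cv2.cvtColor(f['frame'],cv2.COLOR_RGB2GRAY).astype(float);o=[]
    for u,v in p:
        u0,v0=int(round(u))-4,int(round(v))-4;w=g[v0:v0+9,u0:u0+9];w=np.clip(w-w.min()-.6*(w.max()-w.min()),0,None);y,x=np.mgrid[:9,:9];o.append([u0+(w*x).sum()/w.sum(),v0+(w*y).sum()/w.sum()])
    return o
S=ref(a,[(282,177.6),(330,190.4),(242.8,225.6),(283.6,242.4)]);D=ref(b,[(246,290),(256.4,257.2),(341,290),(335.6,258)])
X=tri(a,b,S,D);print((np.array([hob(x) for x in X])*1e3).round(1))
for n,boxes in(('scene',{'jar':(158,212,50,62),'mug':(205,238,45,65),'pan':(345,200,92,110)}),('side',{'jar':(362,290,44,66),'pan':(285,192,65,55)})):
    A=L(n+'0')['frame'];B=L(n+'9')['frame']
    for k,(x,y,w,h) in boxes.items():
        p=cv2.phaseCorrelate(*[cv2.cvtColor(i[y:y+h,x:x+w],cv2.COLOR_RGB2GRAY).astype(np.float32) for i in(A,B)]);print(n,k,np.round(p[0],2),round(p[1],2))
E
```

```text
[[-111.8   42.1   57.4]
 [-109.   187.4   63.3]
 [ 100.1   41.6   62.6]
 [ 100.5  159.3   75.2]]
scene jar [-0.1  -0.26] 0.48
scene mug [ 0.67 -0.25] 0.76
scene pan [-0.01  0.  ] 0.99
side jar [ 0.52 -0.05] 0.99
side pan [ 0.07 -0.09] 0.73
```

The bumper centroids are noisy (one gives an implausible y = 187), so I'll compare them with a proper dark-blob search and with predicted pixels.

```bash
python3 - <<'E'
from h import *
from plan import hob,Rh,SP
L=lambda n:pickle.load(open(f'pics/{n}.pkl','rb'))
N=[(x,y) for x in(-.1,.1) for y in(.05,.16)]
DET={}
ims=[]
for n in('scene9','side9'):
    f=L(n);g=cv2.cvtColor(f['frame'],cv2.COLOR_RGB2GRAY)
    bh=cv2.morphologyEx(g,cv2.MORPH_BLACKHAT,np.ones((13,13)));DET[n]=[]
    for x,y in N:
        e=proj(f,SP*[1,1,0]+Rh@[x,y,.076])[0];u0,v0=(e-7).round().astype(int);w=bh[v0:v0+15,u0:u0+15].astype(float)
        v,u=np.unravel_index(w.argmax(),w.shape);m=cv2.connectedComponentsWithStats((w>.5*w.max()).astype(np.uint8));l=m[1][v,u];c=m[3][l]+[u0,v0]
        DET[n].append(c);print(n,(x,y),'pred',e.round(1),'det',c.round(1),'area',m[2][l,4],'depth',w.max())
    c=np.mean(DET[n],0).astype(int);ims.append(cv2.resize(f['frame'][c[1]-50:c[1]+50,c[0]-65:c[0]+65],(400,308),interpolation=cv2.INTER_CUBIC))
X=tri(L('scene9'),L('side9'),DET['scene9'],DET['side9']);print((np.array([hob(x) for x in X])*1e3).round(1))
A,B=L('scene0')['frame'],L('scene9')['frame']
d=cv2.absdiff(A,B).max(2)
t=A[255:295,215:245];r=cv2.matchTemplate(B[245:305,205:255],t,cv2.TM_CCOEFF_NORMED);print('mug lower match',cv2.minMaxLoc(r)[1:],'exp (10,10)',r[10,10])
cv2.imwrite('pics/c7.png',np.hstack(ims)[...,::-1])
E
```

```text
scene9 (-0.1, 0.05) pred [281.4 176.5] det [281.8 177.3] area 12 depth 161.0
scene9 (-0.1, 0.16) pred [317.6 189.5] det [317.7 190.5] area 14 depth 150.0
scene9 (0.1, 0.05) pred [243.  225.5] det [242.8 225.8] area 17 depth 154.0
scene9 (0.1, 0.16) pred [281.5 240.8] det [281.1 241.3] area 18 depth 145.0
side9 (-0.1, 0.05) pred [249.8 283.3] det [249.5 283.3] area 14 depth 141.0
side9 (-0.1, 0.16) pred [255.6 257.3] det [255.6 257.1] area 11 depth 135.0
side9 (0.1, 0.05) pred [335.7 283.7] det [335.5 284.2] area 13 depth 148.0
side9 (0.1, 0.16) pred [336.2 257.5] det [336.4 257.9] area 11 depth 142.0
[[-100.4   51.5   74.4]
 [ -99.3  161.4   74.9]
 [  99.7   49.3   75. ]
 [ 100.7  159.4   75.1]]
mug lower match (0.9915657639503479, (1, 7), (10, 10)) exp (10,10) 0.99156576
```

View pics/c7.png

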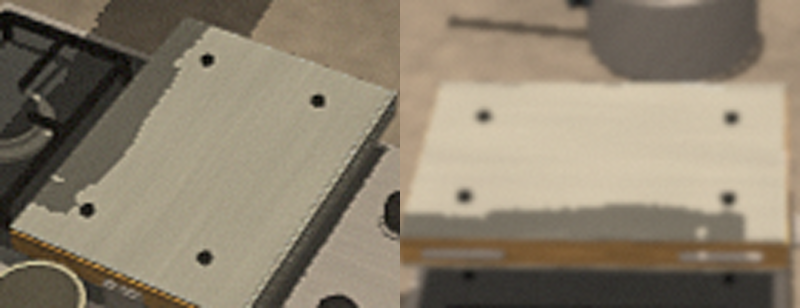

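All four bumpers lie level at 75 mm (±0.4 mm) and at their nominal x and y, so the leaf is flat. The mug's position is unchanged. I'm handing in.

```bash
python3 -c "
from plant import robot
print(robot.finish_job()); s=robot.get_state(); print(s['t'],s['ft_force'])"
```

```text
the job is handed in; nothing more can be done
None
the job is handed in; nothing more can be done
```

The leaf over the burner farther from the knobs is folded flat on the clipped leaf, shield up, and the burner is clear. I handed the job in at about 16 s of the 48 s allowed.

**How it was done:** I lifted the free edge from below with the shut fingertips, at about 6 N. I then followed the leaf over the hinge at about 25°/s, slower towards the end. At the stop I pressed it down; the highest force I read was about 13 N. One further 1 mm press followed, and its peak was not read. The hand then went straight up and was about 0.19 m above the cover, touching nothing, with the wrist force near 0.

**Last checks:**
- **Leaf:** all four shield bumpers triangulate at 74.4 to 75.1 mm. They are level with each other and within 1.5 mm of their nominal places. Their tops should be at about 78 mm, which is within the calibration error.
- **Loose objects:** the mug matches its starting pixels exactly, and the pan and jar shifted by about 0.5 px or less.

**Checks that disagreed:** my first, cruder bumper measurement gave 57 to 75 mm because the centroids were poor; a proper blob search replaced it. A first image comparison also suggested the mug had moved 0.67 px. The direct template match showed no shift; I put the 0.67 px down to the changed background.

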